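Pull the spring tester to its mark and hold

ROBOT

A 7-joint arm with a two-finger parallel gripper is mounted at the origin on the work surface. World frame = base frame: x ahead of the robot, y to its left, z up, the work surface at z = 0. Lengths are in m, angles in rad, forces in N, time in s.
With the tool pointing down it reaches from about 0.425 to 0.95 m from the base axis. Payload 4.7 kg.
Tool frame: the origin (TCP) lies midway between the tips of the shut fingers; the grasp point (between the pads) lies 19 mm behind it; z points along the fingers, y is the direction in which the jaws open and shut (so a half turn about z gives the same grasp; the last joint's range is limited). The gripper opens to 85 mm and grips with 20 to 120 N. Pads are 22 mm wide; open, the fingers measure 114 mm over their backs; the gripper's body (76 mm by 85 mm) begins 54 mm behind the grasp point. The pads swing forward as they close: fully open they stand 13 mm farther back than shut.
Start: joints at [1.145, 0.469, -0.049, 1.532, 0.024, 1.141, -0.082], TCP at [0.261, -0.623, 0.201] pointing down, gripper open.
Joint ranges: [-2.59, 2.59], [-0.33, 1.99], [-1.39, 1.29], [0.1, 2.45], [-1.04, 4.18], [0.21, 1.99], [-2.66, 2.66]. Speed limits (rad/s): [2.57, 2.57, 3.14, 3.14, 3.14, 3.14, 3.14].

INTERFACE

Orientations are given as a unit quaternion [x, y, z, w].
In Python, from plant import manip gives the robot as it stands.
- The arm moves only by the tool jog_arm, never from a script. Its argument "steps" is one flat list of numbers, 7 for each row, row after row: the shift along the tool's x, y, z in cm, then the turn, a rotation vector about the tool's x, y, z in rad, then the opening, from -1 (shut) to 1 (fully open). A call has 1 to 10 rows; each row is the pose to reach, as a shift and turn from the pose measured when the call began, along the tool's axes at that moment; what a row does not reach only later rows make up. A row lasts 1/10 s, in which the tool goes at most 50 mm and 8.59 degrees, less where a joint would pass 70% of its speed; a pose out of reach is approached as far as the arm can. A call with a gripper value outside its range is refused whole. The fingers move at their own pace and stop on an object; "force" is the grip in N (left out, the last holds). Time passes only in rows, so rows that repeat a pose let the fingers close. It gives the time, the measured TCP pose, the force and the opening at its end, in the units of the state.
- manip.sense(): the state, without advancing time (a new reading comes with each control period).
- manip.camera(name): name is "side" or "top" or "wrist"; returns the picture (420x560x3 uint8, red, green, blue); there is no depth.
- manip.camera_params(name): a dict with "K" (3x3 intrinsics, pixels), "camera_from_world" (4x4, takes a point from world to camera coordinates). Camera axes: x right, y up, looking along -z (the intrinsics and any distortion apply to the point x, -y, -z); pixel columns grow to the right and rows downward; lengths in m; the calibration is good to about 2 mm. The wrist camera is an equidistant fisheye: a pixel r from the principal point sees the ray r / f radians off the axis. A picture is of the moment at which its call begins: read the wrist's pose just before it. camera_params takes no time and is no camera call; for the wrist camera it gives the pose at the moment of the call.
- manip.hand_in(): hands the job in, once; it reports no verdict.
The state is a dict: "clock": time; "q": joint angles; "joint_velocities": joint speeds; "joint_torque": joint torques, N m; "tool_pos": TCP position; "ee_rot": TCP orientation; "wrist_force": force on the tool from outside, world axes, zero at the start; "ft_torque": the same for the moment, N m; "grip_width": finger opening in m.
Only numpy, scipy, OpenCV 4.12 (cv2) and the standard library are available. Lean on these libraries where they do the work, as an engineer would, in place of code of your own. Each camera call takes 0.05 s, during which the arm holds its last target. There are 200 camera calls.

TASK

Check a return spring on the bench tester: first turn the red isolator handle a quarter turn clockwise to on, then pull the tester's black spring-return handle out towards the robot until its red pointer stands over the middle of the yellow mark clip. Keep it steady there for two seconds so the reading can be taken, and finish while still holding the handle on the mark with the gripper's fingers: do not let go at the end. Leave the isolator on, and do not shift the yellow clip or anything else on the bench.

Things in the scene. Friction and masses are not known exactly. Their poses are not given: they have to be found in the camera images.
- tester: Spring tester, fixed: grey base plate, teal spring housing at its far end, two steel rods, white scale rail on its +y side. Origin on the bench below the rods' middle line; own -x is the pull direction (towards the robot, yaw up to 0.3 rad), z up. Plate: x -130 to 170, y -65 to 95 mm; housing: x 105 to 170, y -50 to 50, top at 76 mm; rail y 66 to 94, 38 mm high.
- handle (a point): Black round crossbar of the pull slide, 20 mm thick, 80 mm long along own y; origin = bar centre, 124 mm above the bench; axes as the tester's. It stands on a 20 x 20 mm steel stem at its middle; the slide block below is 50 mm long (x), top at 44 mm. Home: x 30, y 0 mm in the tester frame. Grip from above with fingers fore and aft of bar and stem, or hook it.
- pull_slide (a joint): Travel of the slide in m: 0 = home (spring holds it there), grows as the handle is pulled along the tester's -x, stop at 0.105. A spring always pulls it home: about 6 N at home, plus 1.2 N per 10 mm (12 to 16 N at the mark).
- pointer (a point): Tip of the thin red pointer that sticks out sideways (+y of the tester) from the slide over the scale rail, 50 mm above the bench; moves with the handle: same x as the bar's centre, 80 mm to its +y. Axes parallel to the tester's.
- mark (a point): Centre of the top of the yellow mark clip on the scale rail, 43 mm above the bench. The clip is 14 mm long along the pull direction (x), 32 mm wide; its place along the rail differs from time to time, 48 to 80 mm of pull from home. Axes parallel to the tester's. A knock can shift it on its rail.
- isolator_box: Isolator, fixed to the bench: grey box 110 x 110 mm with a yellow plate, top of plate at 70 mm. Origin on the bench under the middle; yaw varies up to 0.5 rad, z up.
- isolator_grip (a point): Point on the turning axis of the red isolator handle, at grip height, 94 mm above the bench. The handle is an upright bar 60 mm long (along this point's own y), 16 mm thick (along its x), from 78 to 110 mm above the bench, on a round disc; the axes turn with the handle.
- isolator (a joint): Isolator handle, rad: 0 = off (bar across the box, along the box's y), 1.571 = on (bar along the box's x); grows as the handle turns clockwise seen from above. Stops at both ends; an over-centre detent drives it to the nearer end (0.12 N m at the ends, none half way), so when released past about 0.9 it snaps to on.
- battery: Bystander, loose: black and teal battery pack, 75 x 65 x 56 mm; origin at its underside. To be left alone.
- wrench: Bystander, loose: steel wrench, 170 mm long, lying; origin at its underside. To be left alone.
- screwdriver: Bystander, loose: screwdriver, 180 mm long, lying; origin at its underside. To be left alone.
- mug: Bystander, loose: blue mug, 80 mm wide, 90 mm tall; origin at its underside. To be left alone.
- carton: Bystander, loose: cardboard carton, 90 x 60 x 45 mm; origin at its underside. To be left alone.
- spray: Bystander, loose: blue bottle, 60 mm wide, 150 mm tall; origin at its underside. To be left alone.
- tape_measure: Bystander, loose: grey and black tape measure, 62 x 36 x 58 mm; origin at its underside. To be left alone.

How it is judged:
On the way, in this order (a step that is already met when the one before it is completed fails the run):
1. the isolator is turned on while the slide is still home (value of joint isolator above 1.4 rad and value of joint pull_slide below 0.01 m), for 0.2 s.
2. with the isolator on, the pointer is held over the yellow clip for about two seconds (1.8 s) (value of joint isolator above 1.4 rad and x of pointer in the frame of mark between -0.007 and 0.007 m), for 1.8 s.
At the end, for the whole second after the job is handed in: The isolator is on (above 1.4 rad); the red pointer is within 7 mm of the middle of the yellow clip along the pull direction (over the 14 mm clip) and still (under 20 mm/s); the gripper's fingers are holding the handle there against its spring (contact over 5 N) (all of step 2 and velocity of joint pull_slide between -0.02 and 0.02 m/s and contact force between the fingers and pull_slide above 5 N); the arm keeps its last pose, push and grip.
It fails at once if the yellow mark clip is shifted by more than 5 mm (distance of mark from where it was at the start of the episode above 0.005 m).
It fails at once if a bystander is pushed or knocked more than 30 mm from its place (distance of any of battery, wrench, screwdriver, mug, carton, spray, tape_measure from where it was at the start of the episode above 0.03 m).
It also fails if it takes over 58 s, if anything falls off the work surface, if the arm or the gripper's body presses on something with over 40 N, if the wrist force passes 120 N, or if a joint passes its speed limit or range.

## Working session

There is one attempt and no reset: what is moved stays moved. The work goes in short steps, Python scripts to look and compute and a tool call to move; the robot and the scene stay as the last step left them, time stands still between calls to the robot, and variables do not carry over. Pictures are saved under pics/ and viewed, about 8 in all and at most 12, crops included, and the job is handed in when it is done.

Besides the shell and the picture viewer there is one more tool, called as name(argument=value, ...), one argument or row to a line, values as JSON. jog_arm: Moves the arm, as the interface text tells. Its arguments: {"type":"object","properties":{"steps":{"type":"array"},"force":{"type":"number"}},"required":["steps"]}

```bash
mkdir -p pics; cat > h.py <<'E'
import numpy as np, cv2, os
from plant import manip
from scipy.spatial.transform import Rotation as R
def snap(n,fn):
    P=manip.camera_params(n); im=manip.camera(n); cv2.imwrite(f'pics/{fn}.png',im[:,:,::-1]); np.savez(f'pics/{fn}.npz',K=P['K'],T=P['camera_from_world']); return im,P
def load(fn):
    d=np.load(f'pics/{fn}.npz'); return cv2.imread(f'pics/{fn}.png')[:,:,::-1],{'K':d['K'],'camera_from_world':d['T']}
def ray(P,u,v,fish=False):
    K=np.array(P['K']);T=np.array(P['camera_from_world'])
    a=(u-K[0,2])/K[0,0];b=(v-K[1,2])/K[1,1]
    if fish:
        r=np.hypot(a,b)+1e-12; d=np.array([a/r*np.sin(r),-b/r*np.sin(r),-np.cos(r)])
    else: d=np.array([a,-b,-1.])
    return -T[:3,:3].T@T[:3,3], T[:3,:3].T@d
def onplane(P,u,v,z,fish=False):
    o,d=ray(P,u,v,fish); return o+d*(z-o[2])/d[2]
E
python3 - <<'E'
from h import *
print(manip.sense())
for n in ('top','side'):
    im,P=snap(n,n+'0'); print(n,P)
a=np.hstack([load('top0')[0],load('side0')[0]]); 
cv2.imwrite('pics/both0.png',cv2.resize(a,(800,300),interpolation=cv2.INTER_AREA)[:,:,::-1])
E
```

```text
{'clock': 0.0, 'q': array([ 1.14505232,  0.46947337, -0.04861122,  1.53367851,  0.02412137,
        1.1409921 , -0.08226523]), 'joint_velocities': array([-1.78025942e-03,  5.61596888e-05,  1.94264157e-04, -2.81427339e-04,
        1.00994215e-03, -1.80728733e-04,  7.46798117e-04]), 'joint_torque': array([ 1.77129300e-04, -5.10306358e+01, -4.69875871e-02, -2.37717372e+01,
        1.05489918e-02,  7.42454315e-03, -7.21830872e-06]), 'tool_pos': array([ 0.26066006, -0.62195208,  0.19994653]), 'ee_rot': array([ 9.80369560e-01,  1.97166328e-01, -2.34335372e-04, -9.54031720e-04]), 'wrist_force': array([ 0.89846239, -0.66116608,  0.23771787]), 'ft_torque': array([-0.05012825, -0.01749504, -0.01976465]), 'grip_width': 0.08538061789950999}
top {'K': array([[504.64547063,   0.        , 266.07513541],
       [  0.        , 504.64547063, 211.0913314 ],
       [  0.        ,   0.        ,   1.        ]]), 'camera_from_world': array([[ 0.00322003, -0.99988221,  0.01500642, -0.02891038],
       [ 0.99313313,  0.00495253,  0.1168848 , -0.53748635],
       [-0.11694535,  0.014527  ,  0.9930321 , -1.61951914],
       [ 0.        ,  0.        ,  0.        ,  1.        ]])}
side {'K': array([[451.95227707,   0.        , 280.7997257 ],
       [  0.        , 451.95227707, 215.62255544],
       [  0.        ,   0.        ,   1.        ]]), 'camera_from_world': array([[-0.72558856, -0.68812232,  0.00298446,  0.39206909],
       [ 0.341688  , -0.35652051,  0.86956451, -0.2710523 ],
       [-0.59730273,  0.63196582,  0.49381034, -0.8821269 ],
       [ 0.        ,  0.        ,  0.        ,  1.        ]])}
```

View pics/top0.png

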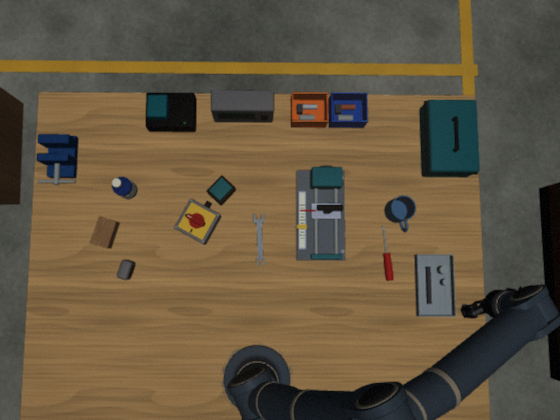

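View pics/side0.png

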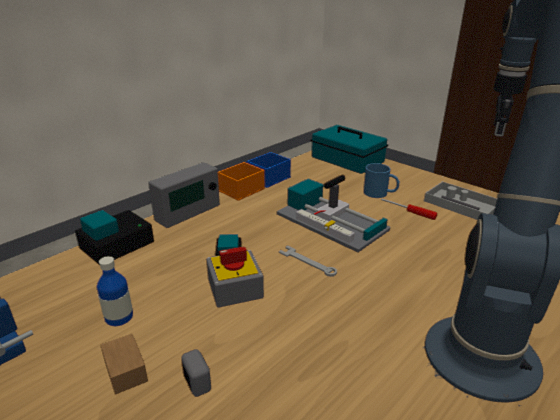

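The top view shows the isolator at about (197,221), the tester at about (320,215), the yellow clip near (302,227) and the black bar near (326,209). The battery stands behind the isolator at (221,190).

```bash
python3 - <<'E'
from h import *
im,P=load('top0'); hsv=cv2.cvtColor(np.ascontiguousarray(im),cv2.COLOR_RGB2HSV)
def comps(m,x0,x1,y0,y1,z,name,mn=4):
    k=np.zeros_like(m);k[y0:y1,x0:x1]=m[y0:y1,x0:x1]
    n,l,s,c=cv2.connectedComponentsWithStats(k)
    for i in range(1,n):
        if s[i,4]<mn: continue
        pts=np.argwhere(l==i)[:,::-1].astype(np.float32)
        W=np.array([onplane(P,u,v,z)[:2] for u,v in pts],np.float32)
        r=cv2.minAreaRect(W); print(name,s[i],c[i].round(1),'W',W.mean(0).round(4),'rect',np.round(r[0],4),np.round(r[1],4),round(r[2],1))
yel=cv2.inRange(hsv,(20,150,120),(35,255,255)); red=cv2.inRange(hsv,(0,150,80),(8,255,255))|cv2.inRange(hsv,(172,150,80),(180,255,255))
comps(yel|red,170,225,190,250,.07,'isoplate',50)
comps(red,170,225,190,250,.1,'isored')
comps(yel,290,350,160,265,.043,'clip')
comps(red,290,350,160,265,.05,'ptr',2)
comps(cv2.inRange(hsv,(0,0,0),(180,255,35)),310,350,195,225,.13,'bar')
comps(cv2.inRange(hsv,(0,0,170),(180,40,255)),293,312,165,262,.038,'rail',20)
comps(cv2.inRange(hsv,(80,100,0),(100,255,255)),308,350,160,192,.076,'housing',30)
big=np.hstack([cv2.resize(im[180:260,160:240],(400,400),interpolation=2),cv2.resize(im[180:260,285:365],(400,400),interpolation=2)])
cv2.imwrite('pics/big.png',big[:,:,::-1])
E
```

```text
isoplate [178 203  37  36 685] [196.7 220.5] W [0.5018 0.1946] rect [0.5022 0.1955] [0.0885 0.0879] 61.6
isored [186 214  18  14 166] [196.1 220.2] W [0.4998 0.1929] rect [0.4989 0.1978] [0.0408 0.0533] 0.3
clip [297 225   9   3  27] [301. 226.] W [ 0.4882 -0.1399] rect [ 0.4882 -0.1399] [0.0065 0.026 ] 0.3
ptr [301 210  12   1  12] [306.5 210. ] W [ 0.5397 -0.1574] rect [ 0.5397 -0.1574] [0.     0.0357] 0.3
bar [317 205  26   8 149] [329.3 207.6] W [ 0.5379 -0.2203] rect [ 0.5351 -0.221 ] [0.0217 0.0774] 0.3
rail [300 193   5  11  50] [301.8 198.1] W [ 0.5801 -0.1434] rect [ 0.5806 -0.1441] [0.0131 0.0332] 89.7
rail [300 239   5   8  39] [301.9 242.5] W [ 0.435  -0.1432] rect [ 0.435  -0.1433] [0.013  0.0228] 89.7
housing [312 167  31  20 592] [326.5 176.6] W [ 0.645  -0.2199] rect [ 0.6454 -0.2214] [0.062  0.0968] 0.3
```

View pics/big.png

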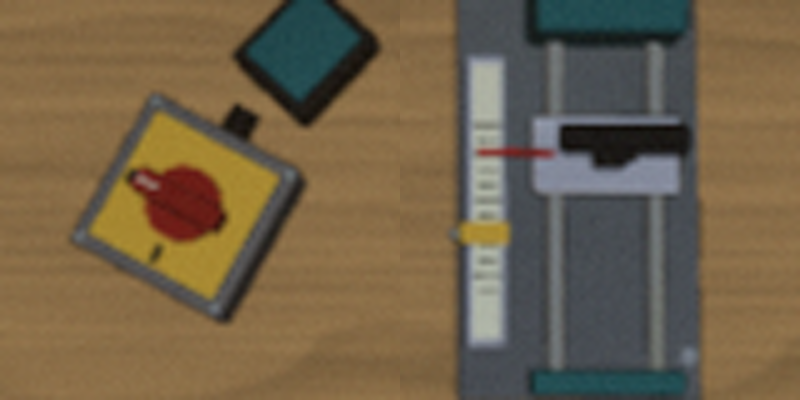

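jog_arm(
  steps=[31.8,-27,0,0,0,-0.68,1,31.8,-27,0,0,0,-0.68,1,31.8,-27,0,0,0,-0.68,1,31.8,-27,0,0,0,-0.68,1,31.8,-27,0,0,0,-0.68,1,31.8,-27,0,0,0,-0.68,1,31.8,-27,0,0,0,-0.68,1,31.8,-27,0,0,0,-0.68,1,31.8,-27,0,0,0,-0.68,1,31.8,-27,0,0,0,-0.68,1],
)

```text
clock: 1.1
tool_pos: [0.451, -0.2464, 0.2005]
ee_rot: [0.857, 0.516, 0.0, -0.001]
wrist_force: [-0.0, -0.7, 0.6]
grip_width: 0.0854
```

```bash
cat >> h.py <<'E'
def go(x,y,z,jaw):
    """shift (cm) and turn about tool z to put the TCP at x,y,z with jaw axis at `jaw` degrees (world), tool down"""
    s=manip.sense(); q=R.from_quat(s['ee_rot']); t=R.from_euler('ZX',[jaw+90,180],degrees=True)
    rv=(q.inv()*t).as_rotvec(); sh=q.inv().apply(np.array([x,y,z])-s['tool_pos'])*100
    print('clock',s['clock'].__round__(2),'tcp',s['tool_pos'].round(4),'jaw',np.degrees(np.arctan2(*q.as_matrix()[[1,0],1])).round(1),'F',s['wrist_force'].round(1),'M',s['ft_torque'].round(2),'w',round(s['grip_width'],4),'q7',s['q'][6].round(2))
    print('shift',sh.round(2),'turn',rv.round(3))
E
python3 -c "
from h import *
go(.50,.195,.2,-28.4)"
```

```text
clock 1.1 tcp [ 0.451  -0.2464  0.2005] jaw -27.9 F [-0.  -0.7  0.6] M [ 0.    0.05 -0.  ] w 0.0854 q7 -0.16
shift [ 41.3  -16.32   0.17] turn [-0.002 -0.002  0.009]
```

jog_arm(
  steps=[41.3,-16.3,0,0,0,0,1,41.3,-16.3,0,0,0,0,1,41.3,-16.3,0,0,0,0,1,41.3,-16.3,0,0,0,0,1,41.3,-16.3,0,0,0,0,1,41.3,-16.3,0,0,0,0,1,41.3,-16.3,0,0,0,0,1,41.3,-16.3,0,0,0,0,1,41.3,-16.3,0,0,0,0,1,41.3,-16.3,0,0,0,0,1],
)

```text
clock: 2.1
tool_pos: [0.4998, 0.2013, 0.2018]
ee_rot: [0.854, 0.519, 0.002, -0.003]
wrist_force: [0.4, 0.3, 1.1]
grip_width: 0.0852
```

```bash
python3 - <<'E'
from h import *
im,P=snap('wrist','w1'); print(P['K'])
hsv=cv2.cvtColor(np.ascontiguousarray(im),cv2.COLOR_RGB2HSV)
yel=cv2.inRange(hsv,(20,150,100),(35,255,255)); red=cv2.inRange(hsv,(0,150,60),(8,255,255))|cv2.inRange(hsv,(172,150,60),(180,255,255))
for m,z,n in((yel|red,.07,'plate'),(red,.11,'red')):
    k,l,s,c=cv2.connectedComponentsWithStats(m)
    for i in range(1,k):
        if s[i,4]>200:
            W=np.array([onplane(P,u,v,z,True)[:2] for v,u in np.argwhere(l==i)],np.float32); r=cv2.minAreaRect(W); print(n,s[i],np.round(r[0],4),np.round(r[1],4),r[2])
go(.502,.195,.2,-28.4)
E
```

```text
[[325.1922621    0.         278.00574899]
 [  0.         325.1922621  207.79994782]
 [  0.           0.           1.        ]]
plate [ 240  150   93   88 7322] [0.502  0.1927] [0.0891 0.0886] 61.46992492675781
red [ 261  174   49   64 1936] [0.5    0.1971] [0.0573 0.0404] 39.26349639892578
clock 2.15 tcp [0.5001 0.1971 0.2013] jaw -27.6 F [-0.5 -1.1 -0.9] M [-0.04 -0.01  0.02] w 0.0855 q7 -1.13
shift [-0.1   0.26  0.13] turn [-0.003 -0.003  0.013]
```

View pics/w1.png

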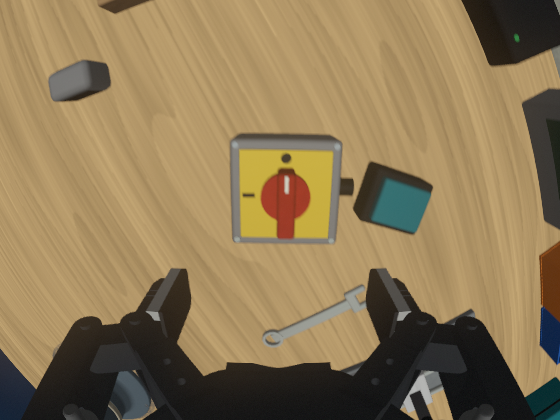

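The wrist view shows the red bar upright between the fingers, at about (286,205), in line with the jaw. The battery is to the right at (395,200), clear of the fingers. I'll descend and grip.

jog_arm(
  steps=[-0.2,0.3,4,0,0,0.01,1,-0.2,0.3,8,0,0,0.01,1,-0.2,0.3,11,0,0,0.01,1,-0.2,0.3,11.9,0,0,0.01,1,-0.2,0.3,11.9,0,0,0.01,-1,-0.2,0.3,11.9,0,0,0.01,-1,-0.2,0.3,11.9,0,0,0.01,-1,-0.2,0.3,11.9,0,0,0.01,-1,-0.2,0.3,11.9,0,0,0.01,-1,-0.2,0.3,11.9,0,0,0.01,-1],
  force=40,
)

```text
clock: 3.15
tool_pos: [0.502, 0.1945, 0.0828]
ee_rot: [0.858, 0.513, 0.001, -0.002]
wrist_force: [0.0, 0.1, -0.1]
grip_width: 0.0001
```

```bash
python3 -c "
from h import *
go(.502,.194,.082,-118.4)"
```

```text
clock 3.15 tcp [0.502  0.1945 0.0828] jaw -28.2 F [ 0.   0.1 -0.1] M [-0.06  0.03  0.02] w 0.0001 q7 -1.24
shift [-0.04  0.03  0.08] turn [-4.000e-03 -1.000e-03  1.574e+00]
```

```bash
python3 -c "
from h import *
a,_=snap('wrist','w2'); b,_=snap('side','s2')
c=np.hstack([cv2.resize(a[120:370,160:440],(400,357)),cv2.resize(b[200:325,180:320],(400,357),interpolation=2)])
cv2.imwrite('pics/c2.png',c[:,:,::-1]);print(manip.sense()['grip_width'])"
```

```text
0.00012992019981302233
```

View pics/c2.png

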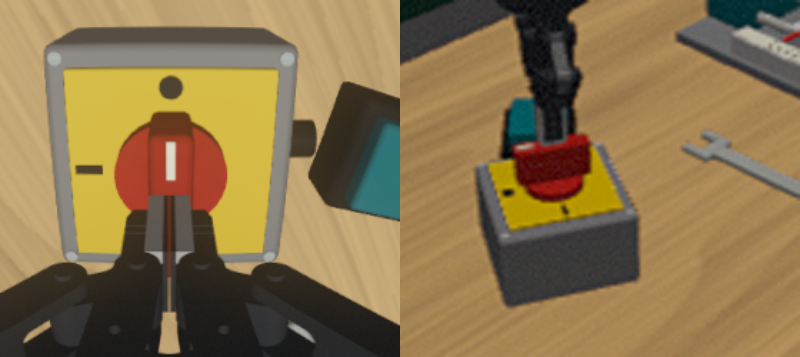

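```bash
python3 - <<'E'
from h import *
for fn in('s2',):
    im,P=load(fn);K,T=P['K'],P['camera_from_world']
    for z in(.07,.078,.083,.094,.11,.13,.15):
        c=T[:3,:3]@[.502,.1945,z]+T[:3,3]; u=K[0,0]*c[0]/-c[2]+K[0,2]; v=-K[1,1]*c[1]/-c[2]+K[1,2]; print(z,u.round(1),v.round(1),'crop',((u-180)*400/140+400).round(),((v-200)*357/125).round())
im,P=load('w2');K,T=P['K'],P['camera_from_world']
for z in(.07,.083,.11,.13):
  for s in (-.03,0,.03):
    p=np.array([.502+s*np.cos(np.radians(61.5)),.1945+s*np.sin(np.radians(61.5)),z])
    c=T[:3,:3]@p+T[:3,3]; d=np.array([c[0],-c[1],-c[2]]);th=np.arccos(d[2]/np.linalg.norm(d));r=K[0,0]*th;n=np.hypot(d[0],d[1])
    u=K[0,2]+r*d[0]/n;v=K[1,2]+r*d[1]/n;print(z,s,'crop',((u-160)*400/280).round(),((v-120)*357/250).round())
E
```

```text
0.07 234.1 263.3 crop 555.0 181.0
0.078 234.0 260.4 crop 554.0 172.0
0.083 233.8 258.5 crop 554.0 167.0
0.094 233.6 254.5 crop 553.0 156.0
0.11 233.3 248.6 crop 552.0 139.0
0.13 232.8 241.0 crop 551.0 117.0
0.15 232.4 233.3 crop 550.0 95.0
0.07 -0.03 crop 169.0 227.0
0.07 0 crop 170.0 168.0
0.07 0.03 crop 170.0 102.0
0.083 -0.03 crop 169.0 242.0
0.083 0 crop 170.0 181.0
0.083 0.03 crop 170.0 111.0
0.11 -0.03 crop 169.0 280.0
0.11 0 crop 169.0 213.0
0.11 0.03 crop 170.0 135.0
0.13 -0.03 crop 169.0 313.0
0.13 0 crop 169.0 244.0
0.13 0.03 crop 170.0 157.0
```

The projections agree with the views: the TCP is at the right place on the bar. But the fingers read fully shut, and the images show them sunk into the bar rather than gripping its faces. I'll open, then close in small stages.

jog_arm(
  steps=[0,0,0,0,0,0,0,0,0,0,0,0,0,0,0,0,0,0,0,0,0,0,0,0,0,0,0,0,0,0,0,0,0,0,-0.4,0,0,0,0,0,0,-0.4,0,0,0,0,0,0,-0.4,0,0,0,0,0,0,-0.4],
  force=20,
)

```text
clock: 4.05
tool_pos: [0.5018, 0.1944, 0.0825]
ee_rot: [0.858, 0.513, 0.001, -0.002]
wrist_force: [0.6, -0.3, 0.7]
grip_width: 0.0256
```

```bash
python3 -c "
from h import *
a,_=snap('wrist','w3'); b,_=snap('side','s3')
c=np.hstack([cv2.resize(a[120:370,160:440],(400,357)),cv2.resize(b[200:325,180:320],(400,357),interpolation=2)])
cv2.imwrite('pics/c3.png',c[:,:,::-1]);go(.502,.194,.082,-118.4)"
```

```text
clock 4.15 tcp [0.5018 0.1944 0.0825] jaw -28.2 F [ 0.2 -0.1 -0.5] M [-0.02 -0.03  0.01] w 0.0256 q7 -1.24
shift [-0.03  0.04  0.05] turn [-0.004 -0.     1.574]
```

View pics/c3.png

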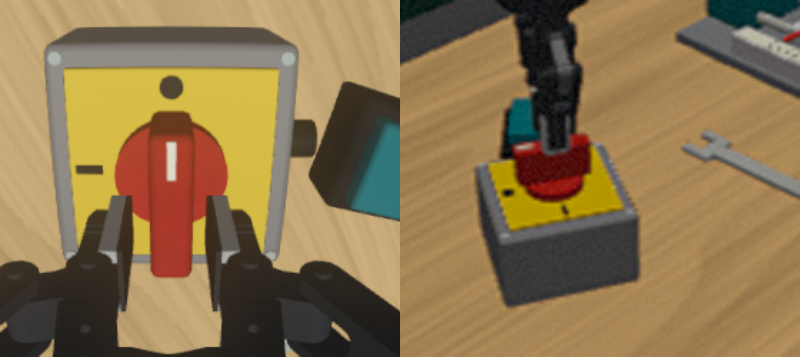

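The tips stand near the bar's top edge: about (118,195) in the wrist crop and (555,148) in the side crop, so z≈0.11. That is about 3 cm higher than the reported TCP implies, so the fingers had closed just above the bar. I'll go down gently by 2 cm and close.

jog_arm(
  steps=[0,0,0.5,0,0,0,-0.4,0,0,1,0,0,0,-0.4,0,0,1.5,0,0,0,-0.4,0,0,2,0,0,0,-0.4,0,0,2,0,0,0,-0.4,0,0,2,0,0,0,-1,0,0,2,0,0,0,-1,0,0,2,0,0,0,-1,0,0,2,0,0,0,-1],
  force=30,
)

```text
clock: 5.05
tool_pos: [0.5023, 0.194, 0.0623]
ee_rot: [0.858, 0.513, 0.001, -0.002]
wrist_force: [3.1, -1.8, -6.0]
grip_width: 0.015
```

```bash
python3 -c "
from h import *
go(.502,.194,.062,-118.4)"
```

```text
clock 5.05 tcp [0.5023 0.194  0.0623] jaw -28.2 F [ 3.1 -1.8 -6. ] M [-0.18 -0.69  0.04] w 0.015 q7 -1.26
shift [-0.01 -0.02  0.03] turn [-4.000e-03 -1.000e-03  1.574e+00]
```

The bar is gripped at 15 mm. Now the clockwise turn.

jog_arm(
  steps=[0,0,0,0,0,0.1,-1,0,0,0,0,0,0.22,-1,0,0,0,0,0,0.34,-1,0,0,0,0,0,0.46,-1,0,0,0,0,0,0.58,-1,0,0,0,0,0,0.7,-1,0,0,0,0,0,0.82,-1,0,0,0,0,0,0.94,-1],
)

```text
clock: 5.85
tool_pos: [0.5024, 0.194, 0.0623]
ee_rot: [0.998, 0.066, 0.0, -0.002]
wrist_force: [2.7, -1.1, -4.5]
grip_width: 0.0152
```

```bash
python3 -c "
from h import *
go(.502,.194,.062,-118.4)"
```

```text
clock 5.85 tcp [0.5024 0.194  0.0623] jaw -82.4 F [ 2.7 -1.1 -4.5] M [-0.09 -0.61 -0.05] w 0.0152 q7 -2.07
shift [-0.04 -0.01  0.03] turn [-0.004  0.     0.629]
```

jog_arm(
  steps=[0,0,0,0,0,0.12,-1,0,0,0,0,0,0.24,-1,0,0,0,0,0,0.36,-1,0,0,0,0,0,0.46,-1,0,0,0,0,0,0.52,-1,0,0,0,0,0,0.55,-1,0,0,0,0,0,0.55,-1,0,0,0,0,0,0.55,-0.4,0,0,0,0,0,0.55,0,0,0,0,0,0,0.55,0],
)

```text
clock: 6.85
tool_pos: [0.5023, 0.1947, 0.0627]
ee_rot: [0.978, -0.206, -0.0, -0.002]
wrist_force: [-0.2, 0.3, 0.3]
grip_width: 0.0433
```

```bash
python3 -c "
from h import *
go(.502,.194,.2,-118.4)"
```

```text
clock 6.85 tcp [0.5023 0.1947 0.0627] jaw -113.8 F [-0.2  0.3  0.3] M [0.03 0.02 0.02] w 0.0433 q7 -2.54
shift [-2.000e-02  1.000e-02 -1.373e+01] turn [-0.004  0.002  0.08 ]
```

jog_arm(
  steps=[0,0,-4,0,0,0,0.2,0,0,-9,0,0,0,1,0,0,-14,0,0,0,1,2,4,-17,0,0,-0.14,1,5,9,-17,0,0,-0.28,1,8,14,-17,0,0,-0.42,1,11,19,-17,0,0,-0.56,1,13,23,-17,0,0,-0.7,1,15,28,-17,0,0,-0.84,1,18,32,-17,0,0,-0.98,1],
)

```text
clock: 7.85
tool_pos: [0.5306, -0.1147, 0.2316]
ee_rot: [0.966, 0.26, 0.001, -0.002]
wrist_force: [1.0, 1.1, 0.3]
grip_width: 0.0857
```

```bash
python3 -c "
from h import *
go(.538,-.22,.23,0)"
```

```text
clock 7.85 tcp [ 0.5306 -0.1147  0.2316] jaw -59.9 F [1.  1.1 0.3] M [ 0.01 -0.06 -0.04] w 0.0857 q7 -0.94
shift [-4.65  9.48  0.11] turn [-0.002 -0.005 -1.045]
```

jog_arm(
  steps=[-4.65,9.5,0,0,0,-0.14,1,-4.65,9.5,0,0,0,-0.28,1,-4.65,9.5,0,0,0,-0.42,1,-4.65,9.5,0,0,0,-0.56,1,-4.65,9.5,0,0,0,-0.7,1,-4.65,9.5,0,0,0,-0.84,1,-4.65,9.5,0,0,0,-0.98,1,-4.65,9.5,0,0,0,-1.045,1,-4.65,9.5,0,0,0,-1.045,1],
)

```text
clock: 8.75
tool_pos: [0.538, -0.2198, 0.2312]
ee_rot: [0.707, 0.707, 0.002, -0.002]
wrist_force: [0.1, -0.1, -0.7]
grip_width: 0.0857
```

```bash
python3 -c "
from h import *
go(.538,-.22,.2,0)
a,_=snap('wrist','w4'); b,_=snap('top','t4')
cv2.imwrite('pics/c4.png',np.hstack([cv2.resize(a,(560,420)),cv2.resize(b[170:270,160:217],(239,420),interpolation=2)])[:,:,::-1])"
```

```text
clock 8.75 tcp [ 0.538  -0.2198  0.2312] jaw 0.0 F [ 0.1 -0.1 -0.7] M [ 0.02  0.02 -0.04] w 0.0857 q7 0.24
shift [-0.03 -0.    3.12] turn [ 0.    -0.005  0.   ]
```

View pics/c4.png

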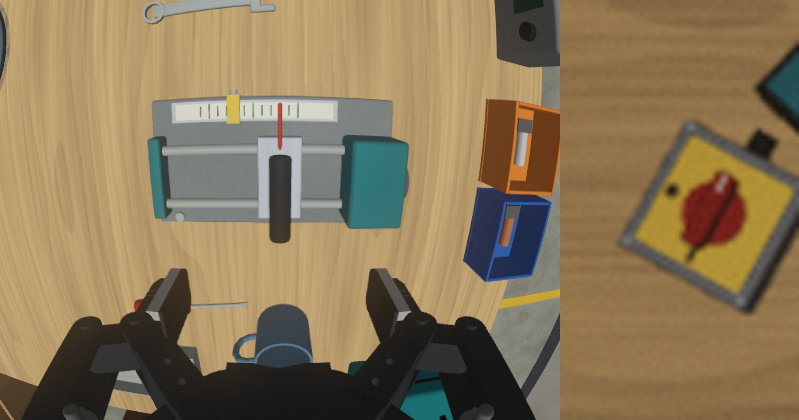

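The right crop shows the isolator bar lying along the box's x, so it is on. In the wrist view the clip is at (233,109), the pointer at (280,125) and the bar at (280,198), centred between the fingers.

```bash
python3 - <<'E'
from h import *
im,P=load('w4'); hsv=cv2.cvtColor(np.ascontiguousarray(im),cv2.COLOR_RGB2HSV)
yel=cv2.inRange(hsv,(20,130,100),(35,255,255)); red=cv2.inRange(hsv,(0,130,60),(8,255,255))|cv2.inRange(hsv,(172,130,60),(180,255,255)); blk=cv2.inRange(hsv,(0,0,0),(180,255,60)); wh=cv2.inRange(hsv,(15,0,150),(60,60,255))
for m,z,b,n in((yel,.043,(215,85,250,130),'clip'),(red,.05,(265,95,295,155),'ptr'),(blk,.13,(262,150,300,250),'bar'),(wh,.038,(165,90,345,130),'rail')):
    k=np.zeros_like(m);k[b[1]:b[3],b[0]:b[2]]=m[b[1]:b[3],b[0]:b[2]]
    W=np.array([onplane(P,u,v,z,True)[:2] for v,u in np.argwhere(k>0)],np.float32); r=cv2.minAreaRect(W)
    print(n,len(W),W.min(0).round(4),W.max(0).round(4),'mid',W.mean(0).round(4),np.round(r[1],4),round(r[2],1))
# finger tips height: project points at TCP
E
```

```text
clip 339 [ 0.4803 -0.1581] [ 0.4948 -0.1275] mid [ 0.4876 -0.1426] [0.0304 0.0144] 89.3
ptr 176 [ 0.5375 -0.1867] [ 0.5408 -0.1374] mid [ 0.5391 -0.1615] [0.0033 0.0493] 0.1
bar 1328 [ 0.5303 -0.2564] [ 0.5481 -0.1818] mid [ 0.5393 -0.2125] [0.0746 0.0175] 89.6
rail 2222 [ 0.4191 -0.1569] [ 0.5993 -0.1219] mid [ 0.5124 -0.1446] [0.18   0.0348] 1.7
```

jog_arm(
  steps=[0,0.1,4,0,0,0,1,0,0.1,8,0,0,0,1,0,0.1,11,0,0,0,1,0,0.1,13,0,0,0,1,0,0.1,15,0,0,0,1,0,0.1,15.6,0,0,0,0.4,0,0.1,15.6,0,0,0,-0.2,0,0.1,15.6,0,0,0,-1,0,0.1,15.6,0,0,0,-1,0,0.1,15.6,0,0,0,-1],
  force=60,
)

```text
clock: 9.85
tool_pos: [0.5397, -0.2195, 0.0767]
ee_rot: [0.708, 0.707, 0.002, -0.001]
wrist_force: [-1.3, -0.0, 3.2]
grip_width: 0.0186
```

```bash
python3 -c "
from h import *
go(.4876,-.22,.075,0)"
```

```text
clock 9.85 tcp [ 0.5397 -0.2195  0.0767] jaw -0.1 F [-1.3 -0.   3.2] M [ 0.05  0.2  -0.04] w 0.0186 q7 0.19
shift [-0.06 -5.21  0.16] turn [ 0.002 -0.004 -0.001]
```

jog_arm(
  steps=[0,-0.5,0,0,0,0,-1,0,-1.1,0,0,0,0,-1,0,-1.7,0,0,0,0,-1,0,-2.3,0,0,0,0,-1,0,-2.9,0,0,0,0,-1,0,-3.5,0,0,0,0,-1,0,-4.1,0,0,0,0,-1,0,-4.6,0,0,0,0,-1,0,-5,0,0,0,0,-1,0,-5.15,0,0,0,0,-1],
)

```text
clock: 10.85
tool_pos: [0.4922, -0.2194, 0.0767]
ee_rot: [0.707, 0.707, 0.005, 0.003]
wrist_force: [12.4, -1.5, -13.1]
grip_width: 0.0184
```

```bash
python3 - <<'E'
from h import *
go(.4876,-.22,.075,0)
im,P=snap('wrist','w5'); b,_=snap('top','t5'); hsv=cv2.cvtColor(np.ascontiguousarray(im),cv2.COLOR_RGB2HSV)
cv2.imwrite('pics/c5.png',np.hstack([cv2.resize(im,(560,420)),cv2.resize(b[170:270,160:217],(239,420),interpolation=2)])[:,:,::-1])
yel=cv2.inRange(hsv,(20,130,100),(35,255,255)); red=cv2.inRange(hsv,(0,130,60),(8,255,255))|cv2.inRange(hsv,(172,130,60),(180,255,255))
for m,z,n in((yel,.043,'clip'),(red,.05,'ptr')):
    k,l,s,c=cv2.connectedComponentsWithStats(m)
    for i in range(1,k):
        if s[i,4]>30:
            W=np.array([onplane(P,u,v,z,True)[:2] for v,u in np.argwhere(l==i)]); print(n,s[i],W.min(0).round(4),W.max(0).round(4),W.mean(0).round(4))
E
```

```text
clock 10.85 tcp [ 0.4922 -0.2194  0.0767] jaw -0.0 F [ 12.4  -1.5 -13.1] M [-0.23 -1.99 -0.1 ] w 0.0184 q7 0.22
shift [-0.06 -0.46  0.17] turn [ 0.011 -0.003 -0.001]
clip [260  87  22  50 804] [ 0.4809 -0.1583] [ 0.4942 -0.127 ] [ 0.4861 -0.1413]
ptr [274 103   7  81 537] [ 0.4897 -0.1875] [ 0.4935 -0.1373] [ 0.4916 -0.1611]
ptr [166 377  33  20 252] [ 0.3816 -0.3996] [ 0.4193 -0.3653] [ 0.4018 -0.3813]
```

View pics/c5.png

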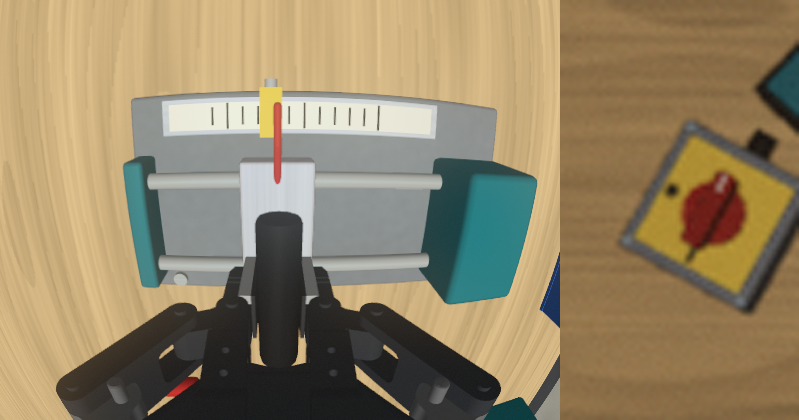

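The pointer is at x=0.4916, on the clip's right half at (278,110). The clip's centre is at x=0.4876, so about 4 mm remain. The clip is unmoved and the isolator is still on.

jog_arm(
  steps=[0,-0.2,0,0,0,0,-1,0,-0.45,0,0,0,0,-1,0,-0.45,0,0,0,0,-1,0,-0.45,0,0,0,0,-1,0,-0.45,0,0,0,0,-1,0,-0.45,0,0,0,0,-1,0,-0.45,0,0,0,0,-1],
)

```text
clock: 11.65
tool_pos: [0.4914, -0.2195, 0.0767]
ee_rot: [0.707, 0.707, 0.007, 0.006]
wrist_force: [11.9, -1.6, -11.3]
grip_width: 0.0187
```

```bash
cat > m.py <<'E'
from h import *
import sys
go(.4876,-.22,.075,0)
im,P=snap('wrist',sys.argv[1]); hsv=cv2.cvtColor(np.ascontiguousarray(im),cv2.COLOR_RGB2HSV)
yel=cv2.inRange(hsv,(20,130,100),(35,255,255)); red=cv2.inRange(hsv,(0,130,60),(8,255,255))|cv2.inRange(hsv,(172,130,60),(180,255,255))
for m,z,n in((yel,.043,'clip'),(red,.05,'ptr')):
    k,l,s,c=cv2.connectedComponentsWithStats(m)
    for i in range(1,k):
        if s[i,4]>30 and s[i,1]<200:
            W=np.array([onplane(P,u,v,z,True)[:2] for v,u in np.argwhere(l==i)]); print(n,s[i],W.min(0).round(4),W.max(0).round(4),W.mean(0).round(4))
E
python3 m.py w6
```

```text
clock 11.65 tcp [ 0.4914 -0.2195  0.0767] jaw -0.0 F [ 11.9  -1.6 -11.3] M [-0.2  -1.51 -0.12] w 0.0187 q7 0.22
shift [-0.06 -0.38  0.17] turn [ 0.018 -0.003 -0.   ]
clip [261  87  22  50 770] [ 0.4809 -0.1584] [ 0.4942 -0.1271] [ 0.4863 -0.141 ]
ptr [273 103   8  81 540] [ 0.4884 -0.1875] [ 0.4928 -0.1373] [ 0.4904 -0.1606]
```

jog_arm(
  steps=[0,-0.3,0,0,0,0,-1,0,-0.5,0,0,0,0,-1,0,-0.7,0,0,0,0,-1,0,-0.7,0,0,0,0,-1,0,-0.7,0,0,0,0,-1,0,-0.7,0,0,0,0,-1,0,-0.7,0,0,0,0,-1,0,-0.7,0,0,0,0,-1],
)

```text
clock: 12.5
tool_pos: [0.4881, -0.2195, 0.0768]
ee_rot: [0.707, 0.707, 0.01, 0.008]
wrist_force: [12.9, -1.5, -11.7]
grip_width: 0.0185
```

```bash
python3 m.py w7
```

```text
clock 12.5 tcp [ 0.4881 -0.2195  0.0768] jaw 0.0 F [ 12.9  -1.5 -11.7] M [-0.26 -1.23 -0.19] w 0.0185 q7 0.23
shift [-0.05 -0.05  0.17] turn [ 0.026 -0.002  0.   ]
clip [266  87  22  50 799] [ 0.481  -0.1584] [ 0.4943 -0.1272] [ 0.4877 -0.1409]
ptr [272 103   8  80 522] [ 0.4848 -0.1869] [ 0.489  -0.1374] [ 0.4871 -0.1606]
```

jog_arm(
  steps=[0,-0.35,0,0,0,0,-1,0,-0.35,0,0,0,0,-1,0,-0.35,0,0,0,0,-1,0,-0.35,0,0,0,0,-1,0,-0.35,0,0,0,0,-1,0,-0.35,0,0,0,0,-1,0,-0.35,0,0,0,0,-1,0,-0.35,0,0,0,0,-1,0,-0.35,0,0,0,0,-1,0,-0.35,0,0,0,0,-1],
)

```text
clock: 13.55
tool_pos: [0.488, -0.2195, 0.0768]
ee_rot: [0.707, 0.707, 0.012, 0.011]
wrist_force: [11.8, -1.3, -11.5]
grip_width: 0.0184
```

```bash
python3 m.py w8
```

```text
clock 13.55 tcp [ 0.488  -0.2195  0.0768] jaw 0.0 F [ 11.8  -1.3 -11.5] M [-0.32 -1.12 -0.19] w 0.0184 q7 0.23
shift [-0.05 -0.05  0.18] turn [ 0.033 -0.002  0.   ]
clip [265  87  23  50 767] [ 0.4807 -0.1585] [ 0.4944 -0.1272] [ 0.4878 -0.1408]
ptr [272 103   7  80 528] [ 0.4848 -0.1869] [ 0.4886 -0.1374] [ 0.4866 -0.1608]
```

Stable. I'll hold for two more seconds.

jog_arm(
  steps=[0,-0.35,0,0,0,0,-1,0,-0.35,0,0,0,0,-1,0,-0.35,0,0,0,0,-1,0,-0.35,0,0,0,0,-1,0,-0.35,0,0,0,0,-1,0,-0.35,0,0,0,0,-1,0,-0.35,0,0,0,0,-1,0,-0.35,0,0,0,0,-1,0,-0.35,0,0,0,0,-1,0,-0.35,0,0,0,0,-1],
)

```text
clock: 14.6
tool_pos: [0.4878, -0.2195, 0.0768]
ee_rot: [0.707, 0.707, 0.014, 0.013]
wrist_force: [11.8, -1.6, -11.3]
grip_width: 0.0185
```

jog_arm(
  steps=[0,-0.33,0,0,0,0,-1,0,-0.33,0,0,0,0,-1,0,-0.33,0,0,0,0,-1,0,-0.33,0,0,0,0,-1,0,-0.33,0,0,0,0,-1,0,-0.33,0,0,0,0,-1,0,-0.33,0,0,0,0,-1,0,-0.33,0,0,0,0,-1,0,-0.33,0,0,0,0,-1,0,-0.33,0,0,0,0,-1],
)

```text
clock: 15.6
tool_pos: [0.4877, -0.2195, 0.0768]
ee_rot: [0.707, 0.707, 0.016, 0.016]
wrist_force: [12.5, -2.3, -11.4]
grip_width: 0.0184
```

```bash
python3 m.py w9; python3 - <<'E'
from h import *
b,_=snap('top','t9'); s,_=snap('side','s9')
a,_=load('w9')
cv2.imwrite('pics/c9.png',np.hstack([a[60:260,140:420].repeat(1,0),cv2.resize(b[180:260,160:240],(200,200)),cv2.resize(s[150:250,260:400],(280,200))])[:,:,::-1])
E
```

```text
clock 15.6 tcp [ 0.4877 -0.2195  0.0768] jaw 0.0 F [ 12.5  -2.3 -11.4] M [-0.33 -0.72 -0.26] w 0.0184 q7 0.24
shift [-0.05 -0.02  0.18] turn [ 0.045 -0.001  0.001]
clip [265  87  23  49 777] [ 0.4807 -0.1579] [ 0.4944 -0.1273] [ 0.4881 -0.1406]
ptr [271 103   7  80 520] [ 0.4841 -0.1869] [ 0.4879 -0.1375] [ 0.4859 -0.1607]
```

View pics/c9.png

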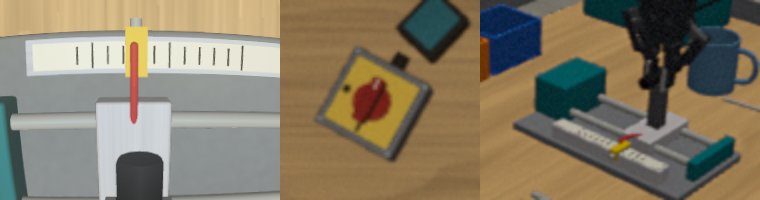

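The wrist crop shows the pointer over the middle of the clip (tip at about (134,45)). The isolator is still on and the bar is held in the fingers, so I'm handing in.

```bash
python3 -c "
from h import *
print(manip.hand_in()); s=manip.sense(); print(s['clock'],s['tool_pos'],s['wrist_force'],s['grip_width'])"
```

```text
the job is handed in; nothing more can be done
None
the job is handed in; nothing more can be done
```

The isolator is on, and the gripper is still holding the tester handle with the red pointer over the yellow clip. I handed the job in at about 15.7 s on the robot's clock; no verdict was reported.

- **Isolator:** I gripped the red bar, turned it about 86° clockwise and let it snap over. The top view showed it lying along the box's x before the pull and again at the end.
- **Pull and hold:** I pulled the handle about 52 mm. It stayed near the mark for more than 3 s, drifting less than 0.5 mm by the tool position.
- **Last check:** The pointer was at x = 0.486 m and the clip centre at 0.4876 m, so it is about 1.6 mm off centre. The spring force was about 12.5 N along the pull, with the bar gripped at 18 mm. The clip had not moved, and I saw nothing knocked over, though I did not measure the bystanders.

Three things did not go as expected:
- **First isolator grip:** It closed on nothing. The fingertips stood about 3 cm higher than the reported tool point implied, so I went 2 cm lower and gripped again.
- **Pull fell short:** The arm gave a few millimetres under the spring, so two small corrections were needed to bring the pointer onto the mark. By the end the tool had tilted about 0.045 rad.
- **Vertical force:** A steady force of about 11 N downward on the wrist remained while holding. I did not look into it, as it is well under the limits.

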